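Flip the weave loupe over the straw sample

ROBOT

A 6-joint arm with a two-finger parallel gripper is mounted at the origin on the work surface. World frame = base frame: x ahead of the robot, y to its left, z up, the work surface at z = 0. Lengths are in m, angles in degrees, forces in N, time in s.
With the tool pointing down it reaches from about 0.3 to 0.75 m from the base axis. Payload 8.5 kg.
Tool frame: the origin (TCP) lies on the centre line of the jaws, within the pads' length; the fingertips stand 17 mm ahead of it and the grasp point (between the pads) lies 2 mm behind it (env.tip_extent is the distance from the TCP to the fingertips, in m); z points along the fingers, y is the direction in which the jaws open and shut (so a half turn about z gives the same grasp; the last joint's range is limited). The gripper opens to 85 mm and grips with 20 to 120 N. Pads are 22 mm wide; open, the fingers measure 114 mm over their backs; the gripper's body (76 mm by 85 mm) begins 54 mm behind the grasp point. The pads swing forward as they close: fully open they stand 13 mm farther back than shut.
Start: joints at [52.351, 21.807, 74.336, -0, 83.858, -12.336], TCP at [0.235, 0.497, 0.248] pointing down, gripper open.
Joint ranges: [-178.18, 178.18], [-50.72, 133.34], [12.68, 142.11], [-81.47, 261.47], [9.98, 163.14], [-165.26, 165.26]. Speed limits (degrees/s): [136.94, 136.94, 180, 180, 180, 180].

INTERFACE

Orientations are given as a 3x3 rotation matrix whose columns are the frame's x, y, z axes.
In Python, from rig import telemetry, get_image, camera_params, close_job, env gives the robot as it stands.
- The arm moves only by the tool apply_moves, never from a script. Its argument "motion" is a list of rows, each an object of numbers: "tx", "ty", "tz": the shift along the tool's x, y, z in cm; "turn": the turn about the tool's z in degrees; "jaw": the gripper's target within -1 to 1 (fully open at 1, half-way at 0, shut at -1). In form: [{"tx": .., "ty": .., "tz": .., "turn": .., "jaw": ..}, ...]. A call has 1 to 5 rows; each row is the pose to reach, as a shift and turn from the pose measured when the call began, along the tool's axes at that moment; what a row does not reach only later rows make up. A row lasts 1/12 s, in which the tool goes at most 41.7 mm and 7.16 degrees, less where a joint would pass 70% of its speed; a pose out of reach is approached as far as the arm can. A call with a gripper value outside its range is refused whole. The fingers move at their own pace and stop on an object; "squeeze" is the grip in N (left out, the last holds). Time passes only in rows, so rows that repeat a pose let the fingers close. It gives the time, the measured TCP pose, the force and the opening at its end, in the units of the state.
- telemetry.observe(): the state, without advancing time (a new reading comes with each control period).
- get_image(name): name is "scene" or "side" or "wrist"; returns (picture, depth): 420x560x3 uint8, red, green, blue; 420x560 float32, m along the optical axis (not along the pixel's ray), 0 where there is no reading.
- camera_params(name): a dict with "fx", "fy", "cx", "cy" (pixels), "D" ([k1, k2, p1, p2, k3] as OpenCV has them; the pictures are not rectified), "rvec" (rotation vector, rad) and "tvec" (3), from world to camera coordinates, as OpenCV has them. Camera axes: x right, y down, z forward; pixel columns grow to the right and rows downward; lengths in m; the calibration is good to about 2 mm. A picture is of the moment at which its call begins: read the wrist's pose just before it. camera_params takes no time and is no camera call; for the wrist camera it gives the pose at the moment of the call.
- close_job(): hands the job in, once; it reports no verdict.
The state is a dict: "time_s": time; "q": joint angles; "qvel": joint speeds; "joint_efforts": joint torques, N m; "position": TCP position; "tool_rot": TCP orientation; "ft_force": force on the tool from outside, world axes, zero at the start; "wrist_torque": the same for the moment, N m; "grip_width": finger opening in m.
Only numpy, scipy, OpenCV 4.12 (cv2) and the standard library are available. Lean on these libraries where they do the work, as an engineer would, in place of code of your own. Each camera call takes 0.05 s, during which the arm holds its last target. There are 200 camera calls.

TASK

Get the large flip-up loupe ready for checking the weave: gently tip its upright lens forward past the snap point of its spring hinge, so that it springs right over and lies level above the straw sample on its own base, and take your hand away. Leave the lens of the small loupe standing up as it is.

Things in the scene. Friction and masses are not known exactly. Their poses are not given: they have to be found in the camera images.
- large_loupe_hinge (a point): Mid-point of the large loupe's hinge axis, 60 mm up, between two aluminium cheeks (40 mm over all). Fixed to the bench: dark steel base 88 mm wide, 8 mm thick, from 35 mm behind the hinge to 91 mm in front, with the straw-weave sample on it in front of the hinge. x axis: level, to the front, over the sample; y: the hinge axis; z: up.
- large_loupe_lens (a joint): Angle of the large lens flap, rad: a 54 mm round black frame with clear lens, ending in a tab. 0: rear stop, flap leaning 30 degrees back from vertical; 0.52: upright; 2.09: front stop, level over the sample. The spring drives it back below the snap point, about 1.0 (27 degrees forward of vertical), and on to the front stop above it. Leaving the rear stop takes 2 to 3 N at the tab, then less.
- large_loupe_tab (a point): Centre of the large flap's black tab (24 mm wide, 6 mm thick), 88 mm from the hinge axis; the tab is the last 29 mm of the flap, which ends 100 mm from the axis. It swings with the flap: at the rear stop it is 136 mm above the bench and 44 mm behind the hinge axis. z axis: outwards along the flap; x: normal to the flap, towards the front.
- small_loupe_lens (a joint): Angle of the small loupe's lens flap, rad: the same kind of loupe but smaller (lens frame 34 mm across, flap 68 mm long, hinge 45 mm above the bench), same meaning of angles. To be left at its rear stop, 0.

How it is judged:
By the outcome, as a careful person would: the job done as asked, in the order asked, and still so for the second after the job is handed in, with the robot touching nothing.
It also fails if it takes over 29 s, if anything falls off the work surface, if the arm or the gripper's body presses on something with over 40 N, if the wrist force passes 120 N, or if a joint passes its speed limit or range.

## Working session

There is one attempt and no reset: what is moved stays moved. The work goes in short steps, Python scripts to look and compute and a tool call to move; the robot and the scene stay as the last step left them, time stands still between calls to the robot, and variables do not carry over. Pictures are saved under pics/ and viewed, about 8 in all and at most 12, crops included, and the job is handed in when it is done.

Besides the shell and the picture viewer there is one more tool, called after ">>>" as a command line: name --argument value ..., lists and objects as JSON in quotes. apply_moves: Moves the arm, as the interface text tells. Its arguments: {"type":"object","properties":{"motion":{"type":"array"},"squeeze":{"type":"number"}},"required":["motion"]}

```bash
mkdir -p pics
cat > h.py <<'E'
import numpy as np, cv2
from rig import telemetry, get_image, camera_params, close_job, env
def snap(cam,name):
    p=camera_params(cam); im,d=get_image(cam)
    cv2.imwrite(f'pics/{name}.png',im[:,:,::-1]); np.savez(f'pics/{name}.npz',im=im,d=d,**{k:np.array(v) for k,v in p.items()})
def pt(name,u,v,z=None):
    f=np.load(f'pics/{name}.npz'); K=np.array([[f['fx'],0,f['cx']],[0,f['fy'],f['cy']],[0,0,1.]])
    if z is None: z=f['d'][v,u]
    xy=cv2.undistortPoints(np.array([[[u,v]]],float),K,f['D'])[0,0]
    R=cv2.Rodrigues(f['rvec'])[0]; return R.T@(np.array([xy[0]*z,xy[1]*z,z])-f['tvec'].ravel())
def cloud(name):
    f=np.load(f'pics/{name}.npz'); K=np.array([[f['fx'],0,f['cx']],[0,f['fy'],f['cy']],[0,0,1.]])
    v,u=np.mgrid[0:420,0:560]; z=f['d'].ravel()
    xy=cv2.undistortPoints(np.stack([u.ravel(),v.ravel()],1).astype(float)[:,None],K,f['D'])[:,0]
    R=cv2.Rodrigues(f['rvec'])[0]; P=(np.c_[xy*z[:,None],z]-f['tvec'].ravel())@R
    return P.reshape(420,560,3), f['im'], f['d']
E
python3 - <<'E'
from h import *
snap('scene','s1'); snap('side','d1')
a=np.hstack([cv2.imread('pics/s1.png'),cv2.imread('pics/d1.png')]); 
print(telemetry.observe())
E
```

```text
{'time_s': 0.1, 'q': array([ 5.23516584e+01,  2.18394121e+01,  7.43782352e+01,  1.33855732e-04,
        8.38568731e+01, -1.23357393e+01]), 'qvel': array([-0.05075103, -0.21111697, -0.07763783,  0.00682548,  0.03916942,
       -0.10512662]), 'joint_efforts': array([ 3.98287171e-03, -4.49224734e+01, -2.31657171e+01, -2.05198307e-04,
        3.68445806e-03, -3.38599932e-06]), 'position': array([0.23501735, 0.49701154, 0.24776491]), 'tool_rot': array([[-9.03988310e-01,  4.27556430e-01, -7.96279529e-04],
       [ 4.27557080e-01,  9.03987769e-01, -1.02838454e-03],
       [ 2.80134534e-04, -1.27010255e-03, -9.99999154e-01]]), 'ft_force': array([0.45283764, 0.43621644, 1.00289854]), 'wrist_torque': array([-0.04406007,  0.04513286, -0.06551547]), 'grip_width': 0.08538162738626738}
```

View pics/s1.png

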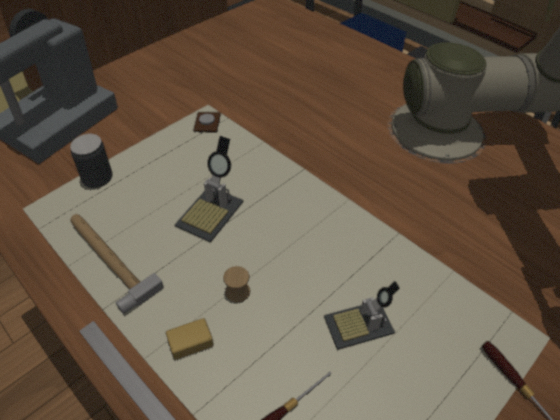

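View pics/d1.png

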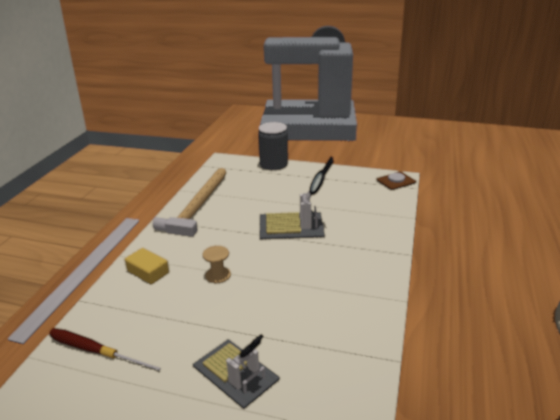

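Scene view: the large loupe's base is around (210,213), hinge (217,190) and tab (223,145). The small loupe is at (360,322). In the side view the large loupe is at (295,222), its tab at (327,168).

Run:
```python
from h import *
for n,us in (('s1',[(223,145),(225,139),(221,151),(217,186),(210,200),(180,217),(208,236),(240,206),(195,205)]),('d1',[(327,168),(330,162),(323,174),(306,200),(262,233),(322,234),(318,215),(262,214)])):
    for u,v in us: print(n,u,v,pt(n,u,v).round(4))
P,im,d=cloud('s1')
c=pt('s1',217,186)
m=(d>0)&(np.hypot(P[...,0]-c[0],P[...,1]-c[1])<.13)
dark=im.max(2)<75
b=m&dark&(abs(P[...,2]-.008)<.006)
q=np.argwhere(b); print(len(q)); print(cv2.minAreaRect(P[b][:,:2].astype(np.float32)))
t=m&(P[...,2]>.115); print(t.sum(),P[t].mean(0),P[t].min(0),P[t].max(0))
for n in('s1','d1'):
    P,im,d=cloud(n); t=(d>0)&(np.hypot(P[...,0]-c[0],P[...,1]-c[1])<.13)
    for z in np.arange(.05,.16,.01):
        k=t&(abs(P[...,2]-z)<.005); 
        if k.any(): print(n,round(z,3),k.sum(),np.median(P[k],0).round(4))
crop=lambda f,x,y: cv2.resize(cv2.imread(f)[y-65:y+65,x-65:x+65],(400,400),interpolation=cv2.INTER_CUBIC)
cv2.imwrite('pics/c1.png',np.hstack([crop('pics/s1.png',213,187),crop('pics/d1.png',300,200)]))
```

```text
s1 223 145 [ 0.5084 -0.193   0.1337]
s1 225 139 [ 0.5017 -0.1938  0.1444]
s1 221 151 [ 0.5162 -0.1908  0.1245]
s1 217 186 [ 0.5504 -0.1692  0.0678]
s1 210 200 [ 0.555  -0.1936  0.0128]
s1 180 217 [ 0.624  -0.2078  0.0026]
s1 208 236 [ 0.6163 -0.1259  0.0068]
s1 240 206 [ 0.5157 -0.1453  0.0022]
s1 195 205 [ 0.586  -0.2046  0.0123]
d1 327 168 [ 0.5094 -0.1819  0.1321]
d1 330 162 [ 0.5048 -0.1853  0.1432]
d1 323 174 [ 0.5167 -0.1821  0.1189]
d1 306 200 [ 0.5462 -0.1716  0.0655]
d1 262 233 [ 0.6224 -0.1276  0.0069]
d1 322 234 [ 0.5098 -0.1504  0.0076]
d1 318 215 [ 0.5322 -0.2195  0.0058]
d1 262 214 [ 0.643  -0.1934  0.0078]
816
((0.5758775472640991, -0.17126819491386414), (0.12499522417783737, 0.08769217878580093), 17.144338607788086)
245 [ 0.51156229 -0.19179032  0.13122815] [ 0.49756334 -0.20735264  0.11505254] [ 0.528287   -0.17272762  0.15075721]
s1 0.05 60 [ 0.5523 -0.1771  0.0501]
s1 0.06 113 [ 0.5515 -0.1761  0.0621]
s1 0.07 80 [ 0.5462 -0.1801  0.0675]
s1 0.08 71 [ 0.5389 -0.1836  0.0811]
s1 0.09 120 [ 0.5339 -0.1854  0.0902]
s1 0.1 149 [ 0.528  -0.1865  0.0996]
s1 0.11 119 [ 0.522  -0.1874  0.1099]
s1 0.12 82 [ 0.5181 -0.1895  0.1199]
s1 0.13 71 [ 0.5121 -0.1922  0.1304]
s1 0.14 65 [ 0.5066 -0.1934  0.1405]
s1 0.15 27 [ 0.503 -0.195  0.147]
d1 0.05 63 [ 0.5462 -0.163   0.0503]
d1 0.06 92 [ 0.549  -0.1657  0.0621]
d1 0.07 45 [ 0.5464 -0.1765  0.0687]
d1 0.08 40 [ 0.5405 -0.1802  0.0818]
d1 0.09 64 [ 0.534  -0.1818  0.09  ]
d1 0.1 71 [ 0.5273 -0.1804  0.1004]
d1 0.11 64 [ 0.5209 -0.1757  0.1097]
d1 0.12 45 [ 0.517  -0.1821  0.1189]
d1 0.13 44 [ 0.5114 -0.1862  0.1299]
d1 0.14 36 [ 0.5061 -0.186   0.1404]
d1 0.15 16 [ 0.5037 -0.1937  0.1458]
```

View pics/c1.png

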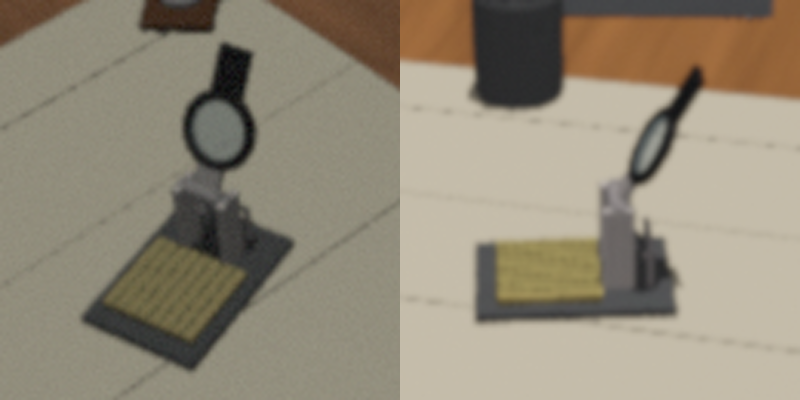

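Run:
```python
from h import *
s=telemetry.observe(); R=s['tool_rot']; h=np.array([.5491,-.1796]); a=np.radians(17.1)
for sp in (-.09,):
    A=np.r_[h+sp*np.array([np.cos(a),np.sin(a)]),.2478]
    print(A,(R.T@(A-s['position'])*100).round(2))
x=np.degrees(np.arctan2(R[1,0],R[0,0])); print(x, x-197.1)
```

```text
[ 0.46307863 -0.20606363  0.2478    ] [-5.068e+01 -5.381e+01  5.000e-02]
154.6873730571759 -42.41262694282409
```

>>> apply_moves --motion '[{"tx":-50.7,"ty":-53.8,"tz":0,"turn":0,"jaw":-1},{"tx":-50.7,"ty":-53.8,"tz":0,"turn":0,"jaw":-1},{"tx":-50.7,"ty":-53.8,"tz":0,"turn":0,"jaw":-1},{"tx":-50.7,"ty":-53.8,"tz":0,"turn":0,"jaw":-1},{"tx":-50.7,"ty":-53.8,"tz":0,"turn":0,"jaw":-1}]'

```text
time_s: 0.52
position: [0.2993, 0.2972, 0.2481]
tool_rot: [[-0.904, 0.427, -0.001], [0.427, 0.904, -0.001], [0.0, -0.002, -1.0]]
ft_force: [1.6, -0.2, -0.1]
grip_width: 0.0253
```

>>> apply_moves --motion '[{"tx":-36.3,"ty":-38.5,"tz":0,"turn":0,"jaw":-1},{"tx":-36.3,"ty":-38.5,"tz":0,"turn":0,"jaw":-1},{"tx":-36.3,"ty":-38.5,"tz":0,"turn":0,"jaw":-1},{"tx":-36.3,"ty":-38.5,"tz":0,"turn":0,"jaw":-1},{"tx":-36.3,"ty":-38.5,"tz":0,"turn":0,"jaw":-1}]'

```text
time_s: 0.93
position: [0.3636, 0.0989, 0.2484]
tool_rot: [[-0.904, 0.427, -0.001], [0.427, 0.904, -0.001], [0.0, -0.002, -1.0]]
ft_force: [1.4, 1.0, 1.2]
grip_width: 0.0004
```

>>> apply_moves --motion '[{"tx":-22.0,"ty":-23.3,"tz":0,"turn":-42.4,"jaw":-1},{"tx":-22.0,"ty":-23.3,"tz":0,"turn":-42.4,"jaw":-1},{"tx":-22.0,"ty":-23.3,"tz":0,"turn":-42.4,"jaw":-1},{"tx":-22.0,"ty":-23.3,"tz":0,"turn":-42.4,"jaw":-1},{"tx":-22.0,"ty":-23.3,"tz":0,"turn":-42.4,"jaw":-1}]'

```text
time_s: 1.35
position: [0.4187, -0.0672, 0.2485]
tool_rot: [[-0.996, -0.09, -0.001], [-0.09, 0.996, -0.001], [0.001, -0.001, -1.0]]
ft_force: [0.7, 1.3, 0.3]
grip_width: 0.0002
```

>>> apply_moves --motion '[{"tx":-3.2,"ty":-14.2,"tz":0,"turn":-11.9,"jaw":-1},{"tx":-3.2,"ty":-14.2,"tz":0,"turn":-11.9,"jaw":-1},{"tx":-3.2,"ty":-14.2,"tz":0,"turn":-11.9,"jaw":-1},{"tx":-3.2,"ty":-14.2,"tz":0,"turn":-11.9,"jaw":-1},{"tx":-3.2,"ty":-14.2,"tz":0,"turn":-11.9,"jaw":-1}]'

```text
time_s: 1.77
position: [0.4641, -0.2101, 0.2476]
tool_rot: [[-0.957, -0.29, -0.002], [-0.29, 0.957, -0.001], [0.002, -0.001, -1.0]]
ft_force: [0.8, 0.1, 0.2]
grip_width: -0.0001
```

>>> apply_moves --motion '[{"tx":0,"ty":0.4,"tz":3.5,"turn":0,"jaw":-1},{"tx":0,"ty":0.4,"tz":6.5,"turn":0,"jaw":-1},{"tx":0,"ty":0.4,"tz":9,"turn":0,"jaw":-1},{"tx":0,"ty":0.4,"tz":9.9,"turn":0,"jaw":-1},{"tx":0,"ty":0.4,"tz":9.9,"turn":0,"jaw":-1}]'

```text
time_s: 2.18
position: [0.462, -0.2055, 0.1469]
tool_rot: [[-0.957, -0.29, -0.005], [-0.29, 0.957, 0.001], [0.005, 0.003, -1.0]]
ft_force: [-0.1, -0.1, 0.6]
grip_width: 0.0001
```

Run:
```python
from h import *
snap('scene','s2'); snap('side','d2')
crop=lambda f,x,y: cv2.resize(cv2.imread(f)[y-80:y+80,x-80:x+80],(400,400),interpolation=cv2.INTER_CUBIC)
cv2.imwrite('pics/c2.png',np.hstack([crop('pics/s2.png',225,160),crop('pics/d2.png',320,180)]))
```

```text
(no output)
```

View pics/c2.png

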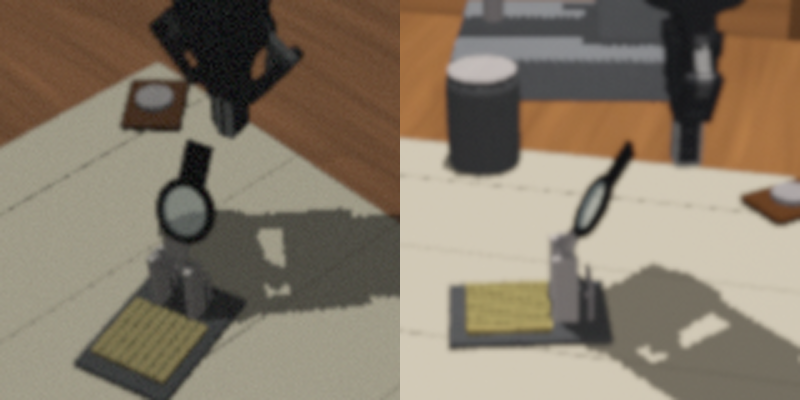

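The finger (shut) stands directly behind the tab, clear of it, with its tip at tab height. Next comes the slow push forward (tool −x).

>>> apply_moves --motion '[{"tx":-0.7,"ty":0,"tz":0,"turn":0,"jaw":-1},{"tx":-1.4,"ty":0,"tz":0,"turn":0,"jaw":-1},{"tx":-1.9,"ty":0,"tz":0,"turn":0,"jaw":-1},{"tx":-2.3,"ty":0,"tz":0,"turn":0,"jaw":-1},{"tx":-2.7,"ty":0,"tz":0,"turn":0,"jaw":-1}]'

```text
time_s: 2.7
position: [0.4896, -0.1984, 0.1499]
tool_rot: [[-0.957, -0.291, -0.001], [-0.291, 0.957, -0.003], [0.002, -0.002, -1.0]]
ft_force: [-4.2, -1.1, 3.8]
grip_width: -0.0001
```

>>> apply_moves --motion '[{"tx":-0.4,"ty":0,"tz":0,"turn":0,"jaw":-1},{"tx":-0.8,"ty":0,"tz":0,"turn":0,"jaw":-1},{"tx":-1.2,"ty":0,"tz":0,"turn":0,"jaw":-1},{"tx":-1.6,"ty":0,"tz":0,"turn":0,"jaw":-1},{"tx":-2.0,"ty":0,"tz":0,"turn":0,"jaw":-1}]'

```text
time_s: 3.12
position: [0.5091, -0.1925, 0.1499]
tool_rot: [[-0.957, -0.291, -0.001], [-0.291, 0.957, -0.003], [0.002, -0.002, -1.0]]
ft_force: [-3.1, -0.2, 1.7]
grip_width: -0.0001
```

>>> apply_moves --motion '[{"tx":-0.5,"ty":0,"tz":0,"turn":0,"jaw":-1},{"tx":-1.0,"ty":0,"tz":0,"turn":0,"jaw":-1},{"tx":-1.5,"ty":0,"tz":0,"turn":0,"jaw":-1},{"tx":-2.0,"ty":0,"tz":0,"turn":0,"jaw":-1},{"tx":-2.5,"ty":0,"tz":0,"turn":0,"jaw":-1}]'

```text
time_s: 3.53
position: [0.5336, -0.185, 0.1497]
tool_rot: [[-0.957, -0.291, -0.001], [-0.291, 0.957, -0.002], [0.001, -0.002, -1.0]]
ft_force: [-1.0, -0.8, 1.8]
grip_width: -0.0
```

>>> apply_moves --motion '[{"tx":-0.5,"ty":0,"tz":0,"turn":0,"jaw":-1},{"tx":-1.0,"ty":0,"tz":0,"turn":0,"jaw":-1},{"tx":-1.5,"ty":0,"tz":0,"turn":0,"jaw":-1},{"tx":-2.0,"ty":0,"tz":0,"turn":0,"jaw":-1},{"tx":-2.5,"ty":0,"tz":0,"turn":0,"jaw":-1}]'

```text
time_s: 3.95
position: [0.5579, -0.1775, 0.1495]
tool_rot: [[-0.957, -0.291, -0.001], [-0.291, 0.957, -0.002], [0.002, -0.002, -1.0]]
ft_force: [-0.5, -0.4, -1.8]
grip_width: 0.0
```

>>> apply_moves --motion '[{"tx":-0.5,"ty":0,"tz":0,"turn":0,"jaw":-1},{"tx":-1.0,"ty":0,"tz":0,"turn":0,"jaw":-1},{"tx":-1.5,"ty":0,"tz":0,"turn":0,"jaw":-1},{"tx":-2.0,"ty":0,"tz":0,"turn":0,"jaw":-1},{"tx":-2.4,"ty":0,"tz":0,"turn":0,"jaw":-1}]'

```text
time_s: 4.37
position: [0.5816, -0.1703, 0.1495]
tool_rot: [[-0.957, -0.291, -0.001], [-0.291, 0.957, -0.002], [0.001, -0.002, -1.0]]
ft_force: [-0.1, 0.5, -0.4]
grip_width: 0.0001
```

Run:
```python
from h import *
snap('scene','s3'); snap('side','d3')
crop=lambda f,x,y: cv2.resize(cv2.imread(f)[y-80:y+80,x-80:x+80],(400,400),interpolation=cv2.INTER_CUBIC)
cv2.imwrite('pics/c3.png',np.hstack([crop('pics/s3.png',215,180),crop('pics/d3.png',300,190)]))
print(telemetry.observe()['ft_force'])
```

```text
[-0.67014205  0.08264821  1.03144671]
```

View pics/c3.png

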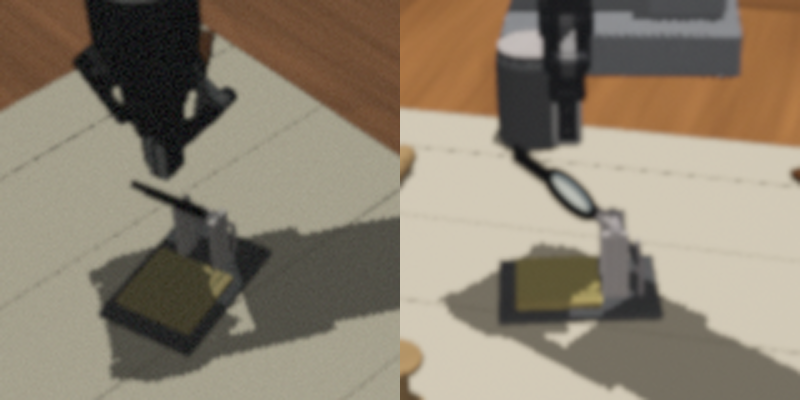

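The flap is past the snap point, leaning about 45° forward, and free of the finger. I'll lift straight up and away.

>>> apply_moves --motion '[{"tx":0.5,"ty":0,"tz":-2,"turn":0,"jaw":-1},{"tx":1,"ty":0,"tz":-5,"turn":0,"jaw":-1},{"tx":3,"ty":0,"tz":-9,"turn":0,"jaw":-1},{"tx":7,"ty":0,"tz":-10,"turn":0,"jaw":-1},{"tx":11,"ty":0,"tz":-10,"turn":0,"jaw":-1}]'

```text
time_s: 4.88
position: [0.4765, -0.2026, 0.2527]
tool_rot: [[-0.956, -0.293, 0.005], [-0.293, 0.956, -0.006], [-0.003, -0.007, -1.0]]
ft_force: [0.1, -1.4, -0.4]
grip_width: -0.0002
```

>>> apply_moves --motion '[{"tx":4,"ty":0,"tz":0,"turn":0,"jaw":-1},{"tx":6,"ty":0,"tz":0,"turn":0,"jaw":-1},{"tx":6,"ty":0,"tz":0,"turn":0,"jaw":-1},{"tx":6,"ty":0,"tz":0,"turn":0,"jaw":-1},{"tx":6,"ty":0,"tz":0,"turn":0,"jaw":-1}]'

```text
time_s: 5.3
position: [0.4196, -0.2203, 0.2527]
tool_rot: [[-0.956, -0.293, 0.006], [-0.293, 0.956, -0.007], [-0.003, -0.008, -1.0]]
ft_force: [1.1, 0.3, -0.0]
grip_width: -0.0002
```

Run:
```python
from h import *
snap('scene','s4'); snap('side','d4')
crop=lambda f,x,y: cv2.resize(cv2.imread(f)[y-80:y+80,x-80:x+80],(400,400),interpolation=cv2.INTER_CUBIC)
cv2.imwrite('pics/c4.png',np.vstack([np.hstack([crop('pics/s4.png',215,180),crop('pics/d4.png',300,190)])]))
cv2.imwrite('pics/c5.png',np.hstack([crop('pics/s4.png',365,320),crop('pics/d4.png',245,340)]))
h=np.array([.5491,-.1796]);a=np.radians(17.1);f=np.array([np.cos(a),np.sin(a)])
for n in('s4','d4'):
    P,im,d=cloud(n); Q=(P[...,:2]-h); s=Q@f; l=Q@np.array([-f[1],f[0]])
    for lo in(.03,.05,.07,.085):
        k=(d>0)&(s>lo)&(s<lo+.02)&(abs(l)<.03)&(P[...,2]>.02)&(P[...,2]<.17); print(n,lo,k.sum(),np.median(P[k][:,2]) if k.any() else None)
```

```text
s4 0.03 208 0.06236640189648118
s4 0.05 163 0.06256107265145196
s4 0.07 105 0.06245775224394842
s4 0.085 88 0.06247082524007927
d4 0.03 160 0.06105950710727616
d4 0.05 135 0.061430357651072034
d4 0.07 81 0.06147675509670381
d4 0.085 67 0.06163566025774571
```

View pics/c4.png

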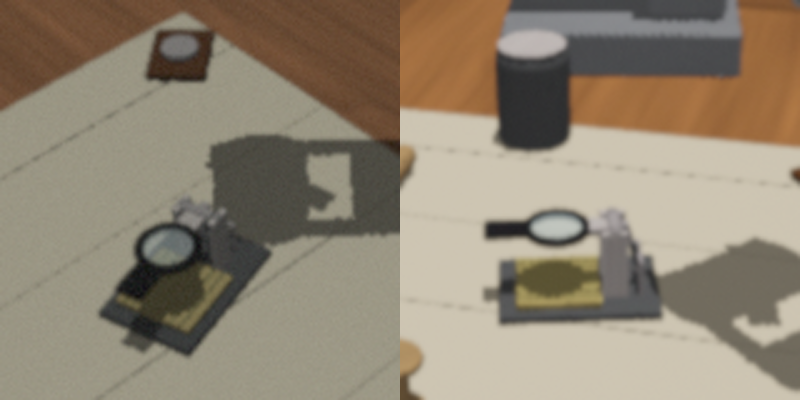

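View pics/c5.png

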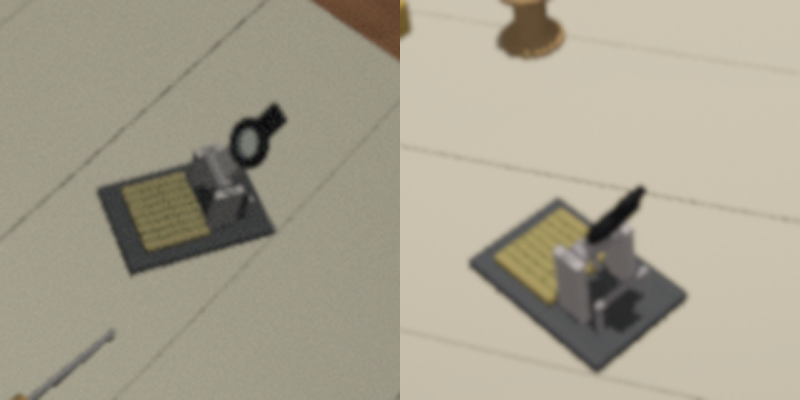

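The large lens lies level over the sample at a height of about 62 mm, and the small one is still at its rear stop. The arm is clear.

```bash
python3 -c "
from h import *
print(close_job())"
```

```text
the job is handed in; nothing more can be done
None
```

I tipped the large loupe's lens forward by pushing slowly on the back of its tab with the shut fingertips. The highest wrist-force reading, taken at the end of each move, was about 6 N. The lens passed the snap point and sprang over by itself, and I then lifted the gripper up and moved it back behind the loupe.

- **Large lens:** depth readings from both cameras put it level over the sample, at a height of 61–62.5 mm all along the flap.
- **Small loupe:** the pictures show its lens still standing at its rear stop.
- **Robot:** it was touching nothing at hand-in, about 5.4 s into the 29 s allowed.

No check failed or disagreed.

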